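# Pack the bottle in its canister and close it

### The arm

A 6-joint arm with a two-finger parallel gripper is mounted at the origin on the work surface. World frame = base frame: x ahead of the robot, y to its left, z up, the work surface at z = 0. Lengths are in m, angles in rad, forces in N, time in s.
With the tool pointing down it reaches from about 0.35 to 0.975 m from the base axis. Payload 4.9 kg.
Tool frame: the origin (TCP) lies on the centre line of the jaws, within the pads' length; the fingertips stand 19 mm ahead of it and the grasp point (between the pads) is the TCP; z points along the fingers, y is the line along which they close (so a half turn about z gives the same grasp; the last joint's range is limited). The gripper opens to 85 mm and grips with 20 to 120 N. Pads are 22 mm wide; open, the fingers measure 114 mm over their backs; the gripper's body (76 mm by 85 mm) begins 54 mm behind the grasp point. The pads swing forward as they close: fully open they stand 13 mm farther back than shut.
Start: joints at [1.115, 0.053, 1.613, -0, 1.476, -0.119], TCP at [0.207, 0.59, 0.25] pointing down, gripper open.
Joint ranges: [-3.01, 3.01], [-1.01, 2.22], [0.06, 2.58], [-1.02, 4.17], [0.09, 2.62], [-3.14, 3.14]. Speed limits (rad/s): [2.57, 2.57, 3.14, 3.14, 3.14, 3.14].

### API

Orientations are given as a unit quaternion [w, x, y, z].
In Python, from plant import state, grab_frame, ticket, spotter gives the robot as it stands.
- The arm moves only by the tool apply_moves, never from a script. Its argument "series" is a list of rows, each an object of numbers: "jaw": the closure, from 0 (fully open) to 1 (shut); "dx", "dy", "dz": the shift along the tool's x, y, z in mm; "turn": the turn about the tool's z in rad. A call has 1 to 5 rows; each row is the pose to reach, as a shift and turn from the pose commanded when the call began, along the tool's axes at that moment; what a row does not reach only later rows make up. A row lasts 1/12 s, in which the tool goes at most 41.7 mm and 7.16 degrees, less where a joint would pass 70% of its speed; a pose out of reach is approached as far as the arm can. A call with a gripper value outside its range is refused whole. The fingers move at their own pace and stop on an object; the grip force is fixed at half the most. Time passes only in rows, so rows that repeat a pose let the fingers close. It gives the time, the measured TCP pose, the force, the opening and the grip force at its end, in the units of the state.
- state(): the state, without advancing time (a new reading comes with each control period).
- grab_frame(name): name is "side" or "top" or "wrist"; returns a dict with "pixels" (400x640x3 uint8, red, green, blue), "mtx" (3x3 intrinsics, pixels), "camera_from_world" (4x4, takes a point from world to camera coordinates). Camera axes: x right, y down, z forward; pixel columns grow to the right and rows downward; lengths in m; the calibration is good to about 2 mm. A picture is of the moment at which its call begins. There is no depth.
- ticket.job_done(): hands the job in; it is judged then, once.
Trained networks look in a picture, given as the dict that the camera call returned (one of the last four; its "shot" number tells which), for a name from the list of things; names that differ only in an ending like _2 or _b are one class to them, and where a whole thing is asked for, a point or a joint stands for the part that bears it (a point fixed in the world has none). Each returns a list of dicts, best first, with "conf" (0 to 1); they miss things now and then, are a little off and sometimes report something else, mostly with a low value. They report only what shows in the picture. A call takes as long as a camera call. They do not tell look-alikes from the thing itself.
- spotter.outline_of(picture, target): "region" (400x640 bool, what is visible of it) and "extent" ([left, top, right, bottom] in pixels, round what is visible of it).
The state is a dict: "time": time; "joint_pos": joint angles; "joint_vel": joint speeds; "joint_efforts": joint torques, N m; "tool_pos": TCP position; "tool_rot": TCP orientation; "contact_force": force on the tool from outside, world axes, zero at the start; "ft_torque": the same for the moment, N m; "gripper_width": opening from 0.0 (shut) to 1.0 (fully open); "grasp_force": force on a finger pad.
Only numpy, scipy, OpenCV 4.12 (cv2) and the standard library are available. Lean on these libraries where they do the work, as an engineer would, in place of code of your own. Each camera call takes 0.05 s, during which the arm holds its last target. There are 200 camera calls.

### The job

Stand the lying bottle up on the table and let go of it, then lower it upright, cap up, into the big canister. Close that canister with the wooden lid that fits, so that the lid sits fully home and level on the rim. Set the bottle and the lid down without dropping them or knocking them over, and leave everything else where it is.

Things in the scene. Friction and masses are not known exactly. Their poses are not given: they have to be found in the camera images.
- bottle: Terracotta bottle, square body, wooden cap fixed on; 0.3 kg, centre of mass 45 mm up. Body 56 x 56 x 80 mm; shoulder from 80 to 90 mm, then a neck 28 mm across; cap 34 mm across from 94 to 124 mm (flat top). Origin: centre of underside; z points to the cap, x and y square to the sides. Starts lying on a flat side, cap pointing to the right (-y) within about 40 degrees; the table around it is free.
- bottle_cap (a point): Centre of the flat top of the bottle's cap.
- canister: The big canister: open upright round tube of brown kraft board with a bottom, loose, about 0.45 kg; outside diameter 132 mm, inside 124 mm, wall 4 mm, 145 mm tall, inner floor 5 mm above the underside. Origin: centre of the underside, z up.
- canister_rim (a point): Centre of the big canister's mouth, at rim height (145 mm above its underside).
- canister_floor (a point): Centre of the big canister's inner floor.
- lid: Larger of two wooden lids, fits the big canister; 0.16 kg, lies knob up. Flange 140 mm across, 8 mm thick; under it a bevelled plug 117 mm across, 10 mm deep, that enters the mouth; on top a round knob 32 mm across, 36 mm tall. Origin: on the axis in the flange's underside, which rests on the rim when seated (10 mm up when lying on the table); z up, knob top at 44 mm.
- small_lid: Bystander: the smaller wooden lid, 102 mm across, of the same shape (same knob, plug 80 mm across); it belongs to the small canister. Origin and axes as for the larger lid.
- small_canister: Bystander: small open kraft canister, 96 mm across, 85 mm tall, empty. Origin: centre of the underside.
- candle: Bystander: candle jar 68 mm across, 85 mm tall. Origin: centre of the underside.
- ribbon_spool: Bystander: flat spool of ribbon, 90 mm across, 32 mm tall. Origin: centre of the underside.
Things that resemble listed ones, but are neither listed nor needed, are in the scene too. Leave any pink look-alike of the lid alone. There is more than one size of the bottle; the one meant has the size given above.

How it is judged:
On the way, in this order (a step that is already met when the one before it is completed fails the run):
1. the bottle stands upright on the table, cap up, let go and still (angle between bottle's own z axis and vertical below 0.06 rad and height (world z) of bottle below 0.003 m and height (world z) of bottle_cap above 0.11 m and contact force between bottle and the fingers below 0.1 N and linear speed of bottle below 0.02 m/s), for 0.1 s.
2. the bottle stands upright, cap up, on the floor of the big canister, let go (angle between bottle's own z axis and vertical below 0.06 rad and z of bottle in the frame of canister_floor below 0.004 m and height (world z) of bottle above 0.002 m and horizontal distance between bottle and canister below 0.04 m and z of bottle_cap in the frame of canister above 0.11 m and contact force between bottle and the fingers below 0.1 N), for 0.1 s.
At the end, for the whole second after the job is handed in: The bottle stands upright (within 3 degrees), cap up, on the big canister's floor; the larger lid, knob up, rests on that canister's rim: flange within 3 mm of the rim, centred within 6 mm, level within 2 degrees; the canister stands upright on the table; all at rest and let go (angle between bottle's own z axis and vertical below 0.06 rad and z of bottle in the frame of canister_floor below 0.004 m and height (world z) of bottle above 0.002 m and horizontal distance between bottle and canister below 0.04 m and z of bottle_cap in the frame of canister above 0.11 m and horizontal distance between lid and canister_rim below 0.006 m and z of lid in the frame of canister_rim between -0.003 and 0.003 m and angle between each of lid, canister's own z axis and vertical below 0.03 rad and height (world z) of canister below 0.003 m and linear speed of each of lid, canister, bottle below 0.01 m/s); the robot touches nothing.
It fails at once if a bystander is moved more than 30 mm (distance of any of small_lid, small_canister, candle, ribbon_spool from where it was at the start of the episode above 0.03 m).
It fails at once if the bottle falls (faster than 0.4 m/s with no finger on it) (linear speed of bottle above 0.4 m/s and contact force between bottle and the fingers below 0.1 N).
It fails at once if the lid falls (faster than 0.4 m/s with no finger on it) (linear speed of lid above 0.4 m/s and contact force between lid and the fingers below 0.1 N).
It also fails if it takes over 67 s, if anything falls off the work surface, if the arm or the gripper's body presses on something with over 40 N, if the wrist force passes 120 N, or if a joint passes its speed limit or range.

## Working session

There is one attempt and no reset: what is moved stays moved. The work goes in short steps, Python scripts to look and compute and a tool call to move; the robot and the scene stay as the last step left them, time stands still between calls to the robot, and variables do not carry over. Pictures are saved under pics/ and viewed, at most 10 in all, crops included, and the job is handed in when it is done.

Besides the shell and the picture viewer there is one more tool, called by a JSON object that holds its "api" and its "payload", one argument or row to a line. apply_moves: Moves the arm, as the interface text tells. Its arguments: {"type":"object","properties":{"series":{"type":"array","items":{"type":"object","properties":{"jaw":{"type":"number"},"dx":{"type":"number"},"dy":{"type":"number"},"dz":{"type":"number"},"turn":{"type":"number"}}}}},"required":["series"]}

```bash
mkdir -p pics; ls; cat > h.py <<'E'
import numpy as np, cv2
from plant import state, grab_frame, ticket, spotter
def save(f,name,box=None,scale=1):
    im=f["pixels"][:,:,::-1]
    if box: im=im[box[1]:box[3],box[0]:box[2]]
    cv2.imwrite("pics/"+name,cv2.resize(im,None,fx=scale,fy=scale,interpolation=cv2.INTER_CUBIC))
def ray(f,u,v,z):
    T=np.array(f["camera_from_world"]);K=np.array(f["mtx"])
    R,t=T[:3,:3],T[:3,3];c=-R.T@t
    d=R.T@np.linalg.inv(K)@np.array([u,v,1.]);return c+d*(z-c[2])/d[2]
def proj(f,p):
    T=np.array(f["camera_from_world"]);K=np.array(f["mtx"])
    q=K@(T[:3,:3]@np.array(p)+T[:3,3]);return q[:2]/q[2]
E
python3 - <<'E'
from h import *
s=state();print({k:np.round(v,3) for k,v in s.items()})
ims=[]
for n in ["top","side"]:
    f=grab_frame(n);save(f,n+"0.png")
    T=np.array(f["camera_from_world"]);print(n,"cam",-T[:3,:3].T@T[:3,3],np.array(f["mtx"])[0,0])
    for t in ["bottle","canister","lid","small_lid","small_canister","candle","ribbon_spool"]:
        for d in spotter.outline_of(f,t):
            m=d["region"];ys,xs=np.nonzero(m)
            print(t,round(d["conf"],2),d["extent"],m.sum(),xs.mean().round(1),ys.mean().round(1),ray(f,xs.mean(),ys.mean(),0.03).round(3) )
E
```

```text
pics
{'time': np.float64(0.0), 'joint_pos': array([ 1.115,  0.053,  1.614,  0.   ,  1.476, -0.119]), 'joint_vel': array([-0.001, -0.001, -0.   ,  0.001,  0.001,  0.   ]), 'joint_efforts': array([ 0.0000e+00, -3.9369e+01, -3.7017e+01, -0.0000e+00,  7.0000e-03,
       -0.0000e+00]), 'tool_pos': array([0.206, 0.589, 0.249]), 'tool_rot': array([-0.   ,  0.168,  0.986, -0.001]), 'contact_force': array([ 0.355, -0.238,  0.601]), 'ft_torque': array([-0.037, -0.008,  0.048]), 'grasp_force': np.float64(0.0), 'gripper_width': np.float64(1.005)}
top cam [ 0.36390678 -0.11118591  1.72581561] 489.86074948329104
bottle 0.97 [352.8, 214.3, 389.1, 237.6] 519 368.9 224.7 [ 0.497 -0.252  0.03 ]
bottle 0.97 [414.6, 265.1, 461.8, 314.7] 1175 437.1 287.4 [ 0.285 -0.486  0.03 ]
canister 0.88 [264.7, 165.4, 309.2, 208.9] 1395 287.0 184.7 [0.634 0.036 0.03 ]
lid 0.63 [185.2, 123.1, 227.4, 160.7] 1144 204.4 142.9 [0.779 0.331 0.03 ]
lid 0.58 [187.5, 184.1, 230.6, 219.8] 1161 207.4 200.8 [0.573 0.312 0.03 ]
small_lid 0.63 [246.5, 217.4, 272.7, 248.1] 692 258.9 233.6 [0.461 0.129 0.03 ]
small_lid 0.51 [329.5, 
[... 476 characters left out ...]
328.7, 303.0, 389.4] 3364 266.7 355.2 [ 0.286 -0.48   0.03 ]
canister 0.86 [309.9, 153.7, 349.1, 213.5] 2261 329.4 181.4 [0.643 0.089 0.03 ]
lid 0.77 [270.4, 147.6, 311.6, 169.4] 602 290.8 158.3 [0.563 0.286 0.03 ]
lid 0.63 [321.0, 138.0, 357.8, 156.0] 459 339.3 144.9 [0.77  0.315 0.03 ]
small_lid 0.95 [260.4, 179.2, 290.6, 197.5] 425 274.5 190.2 [0.454 0.107 0.03 ]
small_canister 0.63 [374.8, 190.9, 409.6, 235.9] 1227 392.9 213.4 [ 0.763 -0.144  0.03 ]
candle 0.94 [348.0, 145.5, 363.5, 174.1] 353 356.2 160.9 [0.783 0.18  0.03 ]
candle 0.44 [312.1, 241.6, 332.9, 285.6] 828 322.9 259.5 [ 0.495 -0.254  0.03 ]
ribbon_spool 0.62 [262.5, 205.5, 292.9, 231.2] 656 277.5 218.4 [ 0.425 -0.041  0.03 ]
```

View pics/top0.png

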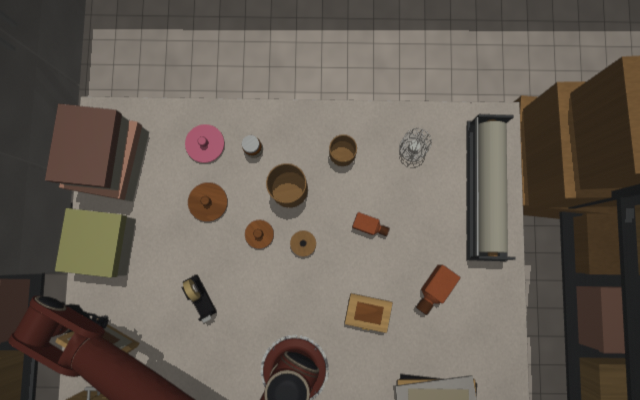

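```bash
python3 - <<'E'
import cv2,numpy as np
a=cv2.imread("pics/top0.png");b=cv2.imread("pics/side0.png")
c1=cv2.resize(a[195:330,340:480],(560,540)[0:2] and (400,386));c2=cv2.resize(b[225:400,200:345],(320,386))
cv2.imwrite("pics/crop1.png",np.hstack([c1,c2]))
E
```

```text
(no output)
```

View pics/crop1.png

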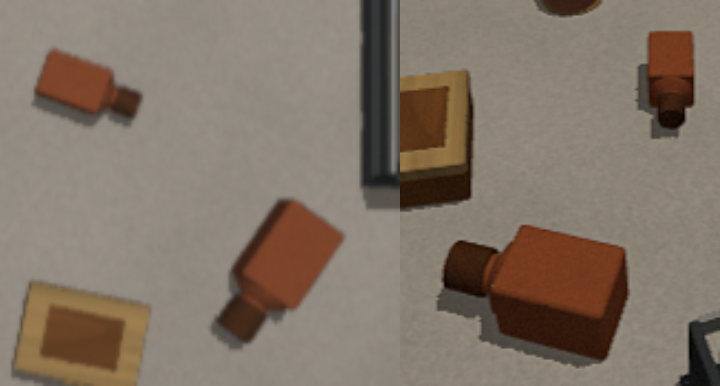

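Top view: bottle candidates are at (369,225), about 38 px long (≈124 mm) with its cap to the right, and at (437,287), which is far longer. I choose (369,225). Lid candidates are pink at (205,143), wooden large at (207,202) and wooden small at (259,234). I choose (207,202). The canister is at (287,185). The crop confirms the small bottle, with its cap pointing right and slightly toward the robot.

```bash
cat >> h.py <<'E'
def axes(s=None):
    from scipy.spatial.transform import Rotation as Ro
    s=s or state();q=np.array(s["tool_rot"]);return np.array(s["tool_pos"]),Ro.from_quat(q[[1,2,3,0]]).as_matrix()
def go(x,y,z,yaw=None):
    "shift (mm, tool axes) and turn to reach world x,y,z with the tool's y axis at world angle yaw (deg, mod 180)"
    p,R=axes();d=R.T@(np.array([x,y,z])-p)*1000;t=0
    if yaw is not None:
        cur=np.degrees(np.arctan2(R[1,1],R[0,1]));t=-np.radians((yaw-cur+90)%180-90)
    print("pos",p.round(4),"d",d.round(1),"turn",round(float(t),3))
E
python3 - <<'E'
from h import *
p,R=axes();print(R.round(3));go(.45,.1,.3,-23);go(.49,-.27,.3,-23)
E
```

```text
[[-0.944  0.33   0.   ]
 [ 0.33   0.944  0.   ]
 [ 0.     0.    -1.   ]]
pos [0.2065 0.5899 0.2503] d [-391.7 -381.9  -49.7] turn -1.506
pos [0.2065 0.5899 0.2503] d [-551.7 -717.9  -49.7] turn -1.506
```

{"api": "apply_moves", "payload": {
  "series": [
    {"dx":-390,"dy":-380,"dz":-50,"turn":1.63},
    {"dx":-390,"dy":-380,"dz":-50,"turn":1.63},
    {"dx":-390,"dy":-380,"dz":-50,"turn":1.63},
    {"dx":-390,"dy":-380,"dz":-50,"turn":1.63},
    {"dx":-390,"dy":-380,"dz":-50,"turn":1.63}
  ]
}}

```text
invalid input at $.series[0]: expected keys jaw, dx, dy, dz, turn
```

```bash
python3 - <<'E'
from h import *
go(.46,-.05,.3,-23);go(.49,-.27,.3,-23)
E
```

```text
pos [0.2065 0.5899 0.2503] d [-450.7 -520.2  -49.7] turn -1.506
pos [0.2065 0.5899 0.2503] d [-551.7 -717.9  -49.7] turn -1.506
```

{"api": "apply_moves", "payload": {
  "series": [
    {"jaw":0,"dx":-390,"dy":-380,"dz":-50,"turn":1.63},
    {"jaw":0,"dx":-390,"dy":-380,"dz":-50,"turn":1.63},
    {"jaw":0,"dx":-390,"dy":-380,"dz":-50,"turn":1.63},
    {"jaw":0,"dx":-390,"dy":-380,"dz":-50,"turn":1.63},
    {"jaw":0,"dx":-390,"dy":-380,"dz":-50,"turn":1.63}
  ]
}}

```text
time: 1.22
tool_pos: [0.2993, 0.4025, 0.2695]
tool_rot: [0.0, 0.465, 0.885, 0.0]
contact_force: [0.2, 0.2, 0.7]
gripper_width: 1.0
grasp_force: 0.0
```

```bash
python3 - <<'E'
from h import *
go(.46,-.05,.3,-23);go(.49,-.27,.3,-23)
E
```

```text
pos [0.2993 0.4025 0.2695] d [-463.8 -124.6  -30.5] turn 1.005
pos [0.2993 0.4025 0.2695] d [-661.9 -224.8  -30.5] turn 1.005
```

{"api": "apply_moves", "payload": {
  "series": [
    {"jaw":0,"dx":-460,"dy":-120,"dz":-30,"turn":1.0},
    {"jaw":0,"dx":-460,"dy":-120,"dz":-30,"turn":1.0},
    {"jaw":0,"dx":-460,"dy":-120,"dz":-30,"turn":1.0},
    {"jaw":0,"dx":-460,"dy":-120,"dz":-30,"turn":1.0},
    {"jaw":0,"dx":-460,"dy":-120,"dz":-30,"turn":1.0}
  ]
}}

```text
time: 1.63
tool_pos: [0.3711, 0.2073, 0.2829]
tool_rot: [0.0, 0.715, 0.699, 0.001]
contact_force: [1.3, -0.2, -0.1]
gripper_width: 0.998
grasp_force: 0.0
```

```bash
python3 - <<'E'
from h import *
go(.49,-.27,.3,-23)
E
```

```text
pos [0.3711 0.2073 0.2829] d [-474.6  129.2  -17.1] turn 0.38
```

{"api": "apply_moves", "payload": {
  "series": [
    {"jaw":0,"dx":-474,"dy":129,"dz":-17,"turn":0.38},
    {"jaw":0,"dx":-474,"dy":129,"dz":-17,"turn":0.38},
    {"jaw":0,"dx":-474,"dy":129,"dz":-17,"turn":0.38},
    {"jaw":0,"dx":-474,"dy":129,"dz":-17,"turn":0.38},
    {"jaw":0,"dx":-474,"dy":129,"dz":-17,"turn":0.38}
  ]
}}

```text
time: 2.05
tool_pos: [0.4224, 0.0053, 0.2902]
tool_rot: [0.001, 0.833, 0.554, 0.001]
contact_force: [0.3, 0.8, -0.3]
gripper_width: 0.998
grasp_force: 0.0
```

```bash
python3 - <<'E'
from h import *
go(.47,-.27,.3,-23)
E
```

```text
pos [0.4224 0.0053 0.2902] d [-235.5  150.2   -9.7] turn 0.005
```

{"api": "apply_moves", "payload": {
  "series": [
    {"jaw":0,"dx":-35,"dy":22,"dz":-5,"turn":0},
    {"jaw":0,"dx":-70,"dy":44,"dz":-10,"turn":0},
    {"jaw":0,"dx":-105,"dy":66,"dz":-10,"turn":0},
    {"jaw":0,"dx":-140,"dy":88,"dz":-10,"turn":0},
    {"jaw":0,"dx":-175,"dy":111,"dz":-10,"turn":0}
  ]
}}

```text
time: 2.47
tool_pos: [0.4571, -0.199, 0.3002]
tool_rot: [0.001, 0.833, 0.554, 0.0]
contact_force: [2.1, 0.1, 0.3]
gripper_width: 0.995
grasp_force: 0.0
```

{"api": "apply_moves", "payload": {
  "series": [
    {"jaw":0.0,"dx":-30,"dy":19,"dz":0,"turn":0},
    {"jaw":0.0,"dx":-50,"dy":32,"dz":0,"turn":0},
    {"jaw":0.0,"dx":-60,"dy":38,"dz":0,"turn":0},
    {"jaw":0.0,"dx":-60,"dy":38,"dz":0,"turn":0}
  ]
}}

```text
time: 2.8
tool_pos: [0.4691, -0.2685, 0.2993]
tool_rot: [-0.0, 0.833, 0.553, -0.0]
contact_force: [-0.8, 0.5, -0.9]
gripper_width: 1.003
grasp_force: 0.0
```

```bash
python3 - <<'E'
from h import *
f=grab_frame("wrist");save(f,"w1.png")
T=np.array(f["camera_from_world"]);print("cam",-T[:3,:3].T@T[:3,3],state()["tool_pos"])
t=grab_frame("top")
for g in (f,t):
  for d in spotter.outline_of(g,"bottle"):
    m=d["region"].astype(np.uint8)
    c=max(cv2.findContours(m,0,2)[0],key=cv2.contourArea)
    print(d["conf"],d["extent"],cv2.minAreaRect(c))
    pts=np.array([ray(g,*p,0.035)[:2] for p in c[:,0].astype(float)])
    r=cv2.minAreaRect(pts.astype(np.float32));print(r,cv2.boxPoints(r).round(3).tolist())
E
```

```text
cam [ 0.4970532  -0.20169009  0.42318786] [ 0.469063   -0.26697881  0.2994298 ]
0.9 [316.5, 92.9, 367.4, 198.5] ((341.1318359375, 145.93881225585938), (102.28311157226562, 48.84760284423828), 86.90594482421875)
((0.4938153624534607, -0.26042860746383667), (0.1286488175392151, 0.06072955206036568), 70.10894775390625) [[0.4429999887943268, -0.3109999895095825], [0.5, -0.3310000002384186], [0.5440000295639038, -0.20999999344348907], [0.4869999885559082, -0.1899999976158142]]
0.64 [218.4, 298.8, 320.5, 360.2] ((270.26129150390625, 324.66680908203125), (54.147586822509766, 100.48772430419922), 79.28687286376953)
((0.29655930399894714, -0.46691930294036865), (0.09608987718820572, 0.15187981724739075), 80.18951416015625) [[0.21400000154972076, -0.5009999871253967], [0.3630000054836273, -0.5270000100135803], [0.3799999952316284, -0.43299999833106995], [0.23000000417232513, -0.40700000524520874]]
0.68 [351.3, 211.9, 373.9, 237.9] ((357.6000061035156, 219.80001831054688), (9.838699340820312, 16.994115829467773), 26.56505012512207)
((0.5132352113723755, -0.21191978454589844), (0.03406413272023201, 0.05920036882162094), 63.982200622558594) [[0.4790000021457672, -0.21400000154972076], [0.5320000052452087, -0.23999999463558197], [0.546999990940094, -0.20999999344348907], [0.49399998784065247, -0.18400000035762787]]
0.64 [414.0, 266.5, 461.2, 315.9] ((435.5, 290.0), (27.457656860351562, 51.03241729736328), 33.690067291259766)
((0.276928186416626, -0.4789329171180725), (0.09254917502403259, 0.17427676916122437), 55.553829193115234) [[0.17900000512599945, -0.46799999475479126], [0.3230000138282776, -0.5659999847412109], [0.375, -0.49000000953674316], [0.23100000619888306, -0.39100000262260437]]
```

View pics/w1.png

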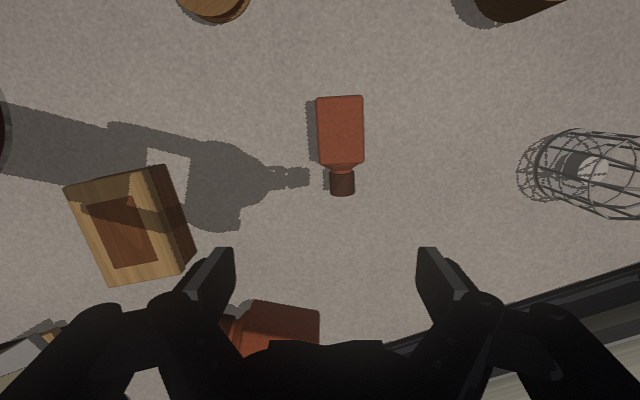

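The wrist view shows the chosen bottle at (340,130), cap at (342,183), ~125 mm long, matching. The longer bottle is at (270,325). Next I fit its pose with a silhouette model.

```bash
cat >> h.py <<'E'
from scipy.optimize import minimize
A=np.linspace(0,2*np.pi,24,endpoint=False)
def cyl(r,z0,z1): return np.array([[r*np.cos(a),r*np.sin(a),z] for z in (z0,z1) for a in A])
BOX=np.array([[x,y,z] for x in(-28,28) for y in(-28,28) for z in(0,80)])
BOT=[np.vstack([BOX])/1e3,np.vstack([BOX[BOX[:,2]>0],cyl(14,90,94)])/1e3,cyl(17,94,124)/1e3]
def sil(f,parts,R,t):
    T=np.array(f["camera_from_world"]);K=np.array(f["mtx"]);im=np.zeros((400*4,640*4),np.uint8)
    for P in parts:
        q=K@(T[:3,:3]@(P@R.T+t).T+T[:3,3:]);q=(q[:2]/q[2]).T*4+2
        cv2.fillConvexPoly(im,cv2.convexHull(q.astype(np.float32)).astype(np.int32),255)
    return cv2.resize(im,(640,400),interpolation=cv2.INTER_AREA)/255.
def fit(views,parts,pose,x0,step):
    "views: list of (frame, mask)"
    def cost(x):
        R,t=pose(x);return sum(np.abs(sil(f,parts,R,t)-m).sum()/m.sum() for f,m in views)
    x0=np.array(x0,float);S=np.vstack([x0]+[x0+np.eye(len(x0))[i]*step[i] for i in range(len(x0))])
    r=minimize(cost,x0,method="Nelder-Mead",options=dict(initial_simplex=S,xatol=1e-4,fatol=1e-4,maxiter=200))
    return r.x,r.fun
def lying(x):  # x,y of underside centre, heading of the cap (rad)
    c,s=np.cos(x[2]),np.sin(x[2])
    return np.array([[0,s,c],[0,-c,s],[1,0,0]],float),np.array([x[0],x[1],.028])
def standing(z):
    def g(x):
        c,s=np.cos(x[2]),np.sin(x[2]);return np.array([[c,-s,0],[s,c,0],[0,0,1.]]),np.array([x[0],x[1],z])
    return g
def near(f,name,xyz,tol=40):
    best=None
    for d in spotter.outline_of(f,name):
        m=d["region"];ys,xs=np.nonzero(m);e=np.hypot(*(proj(f,xyz)-[xs.mean(),ys.mean()]))
        if e<tol and(best is None or e<best[0]): best=(e,m.astype(float),d["conf"])
    return best and best[1]
E
python3 - <<'E'
from h import *
V={}
for n in("wrist","side"):
    f=grab_frame(n);m=near(f,"bottle",(.49,-.26,.03),30)
    if m is None: print("no",n);continue
    V[n]=(f,m);print(n,fit([V[n]],BOT,lying,(.52,-.2,np.radians(-110)),(.01,.01,.1)))
x,c=fit(list(V.values()),BOT,lying,(.52,-.2,np.radians(-110)),(.01,.01,.1));print(x,np.degrees(x[2]),c)
d=np.array([np.cos(x[2]),np.sin(x[2])]);g=x[:2]+.114*d;print("grip",g,"dir",d)
go(g[0],g[1],.1,np.degrees(x[2])+90);go(g[0],g[1],.033,np.degrees(x[2])+90)
f=grab_frame("top")
for n in("canister","lid"):
    for d in spotter.outline_of(f,n): print(n,d["conf"],d["extent"])
E
```

```text
no wrist
side (array([ 0.51427009, -0.20045091, -1.91215715]), np.float64(0.06191253340902103))
[ 0.51427009 -0.20045091 -1.91215715] -109.55853452626911 0.06191253340902103
grip [ 0.47610634 -0.3078731 ] dir [-0.33476971 -0.94229998]
pos [ 0.4693 -0.2657  0.3   ] d [-36.3  22.4 200. ] turn -0.053
pos [ 0.4693 -0.2657  0.3   ] d [-36.3  22.3 267. ] turn -0.053
canister 0.6 [263.3, 163.8, 310.4, 209.0]
lid 0.96 [190.1, 183.9, 230.3, 222.9]
lid 0.84 [188.1, 122.2, 226.2, 161.6]
```

```bash
python3 - <<'E'
from h import *
f=grab_frame("wrist");m=near(f,"bottle",(.49,-.26,.03),80)
print(proj(f,(.49,-.26,.03)), m is None)
if m is not None:
    x,c=fit([(f,m)],BOT,lying,(.52,-.2,np.radians(-110)),(.01,.01,.1));print(x,np.degrees(x[2]),c);d=np.array([np.cos(x[2]),np.sin(x[2])]);g=x[:2]+.114*d;print("grip",g)
    go(g[0],g[1],.033,np.degrees(x[2])+90)
E
```

```text
[338.29753606 150.33355895] False
[ 0.51381911 -0.20042504 -1.90247915] -109.00402576486631 0.04608256394548893
grip [ 0.47669677 -0.30821155]
pos [ 0.4692 -0.2665  0.2998] d [-35.6  22.9 266.8] turn -0.064
```

{"api": "apply_moves", "payload": {
  "series": [
    {"jaw":0.3,"dx":-36,"dy":23,"dz":20,"turn":-0.06},
    {"jaw":0.3,"dx":-36,"dy":23,"dz":60,"turn":-0.06},
    {"jaw":0.3,"dx":-36,"dy":23,"dz":100,"turn":-0.06},
    {"jaw":0.3,"dx":-36,"dy":23,"dz":140,"turn":-0.06},
    {"jaw":0.3,"dx":-36,"dy":23,"dz":180,"turn":-0.06}
  ]
}}

```text
time: 3.87
tool_pos: [0.4764, -0.309, 0.1181]
tool_rot: [0.0, 0.816, 0.579, 0.0]
contact_force: [0.2, -0.5, -0.2]
gripper_width: 0.7
grasp_force: 0.0
```

{"api": "apply_moves", "payload": {
  "series": [
    {"jaw":0.3,"dx":0,"dy":0,"dz":35,"turn":0},
    {"jaw":0.3,"dx":0,"dy":0,"dz":65,"turn":0},
    {"jaw":0.3,"dx":0,"dy":0,"dz":87,"turn":0},
    {"jaw":0.3,"dx":0,"dy":0,"dz":87,"turn":0}
  ]
}}

```text
time: 4.2
tool_pos: [0.473, -0.3059, 0.0267]
tool_rot: [-0.005, 0.815, 0.579, -0.001]
contact_force: [-0.8, 0.4, 0.2]
gripper_width: 0.698
grasp_force: 0.0
```

```bash
python3 - <<'E'
from h import *
go(.4764,-.308,.033,-19.2)
E
```

```text
pos [ 0.473  -0.3059  0.0267] d [-0.8  3.8 -6.3] turn -0.001
```

{"api": "apply_moves", "payload": {
  "series": [
    {"jaw":0.4,"dx":0,"dy":0,"dz":0,"turn":0},
    {"jaw":0.4,"dx":0,"dy":0,"dz":0,"turn":0}
  ]
}}

```text
time: 4.37
tool_pos: [0.4776, -0.3097, 0.0345]
tool_rot: [0.001, 0.815, 0.579, 0.0]
contact_force: [-0.2, -0.7, 0.6]
gripper_width: 0.6
grasp_force: 0.0
```

```bash
python3 - <<'E'
from h import *
go(.4764,-.308,.033,-19.2)
E
```

```text
pos [ 0.4776 -0.3097  0.0345] d [ 1.2 -1.7  1.4] turn -0.001
```

{"api": "apply_moves", "payload": {
  "series": [
    {"jaw":0.55,"dx":1,"dy":-1.5,"dz":1,"turn":0},
    {"jaw":0.59,"dx":1,"dy":-1.5,"dz":1,"turn":0},
    {"jaw":0.61,"dx":1,"dy":-1.5,"dz":1,"turn":0},
    {"jaw":0.61,"dx":1,"dy":-1.5,"dz":1,"turn":0}
  ]
}}

```text
time: 4.7
tool_pos: [0.4764, -0.3084, 0.0336]
tool_rot: [0.002, 0.815, 0.579, 0.0]
contact_force: [0.0, -0.4, 4.2]
gripper_width: 0.391
grasp_force: 11.1
```

{"api": "apply_moves", "payload": {
  "series": [
    {"jaw":0.61,"dx":4.6,"dy":0,"dz":-14.6,"turn":0},
    {"jaw":0.61,"dx":11,"dy":0,"dz":-28.6,"turn":0},
    {"jaw":0.61,"dx":19.4,"dy":0,"dz":-41.5,"turn":0},
    {"jaw":0.61,"dx":29.3,"dy":0,"dz":-53.2,"turn":0},
    {"jaw":0.61,"dx":29.3,"dy":0,"dz":-53.2,"turn":0}
  ]
}}

```text
time: 5.12
tool_pos: [0.4869, -0.2791, 0.0877]
tool_rot: [0.002, 0.815, 0.58, 0.001]
contact_force: [0.6, -1.3, -0.7]
gripper_width: 0.392
grasp_force: 11.6
```

```bash
python3 - <<'E'
from h import *
f=grab_frame("side");save(f,"s2.png",(220,160,400,320),4)
print(state()["grasp_force"],state()["tool_pos"])
E
```

```text
11.753068417310715 [ 0.48642558 -0.27969451  0.08671222]
```

View pics/s2.png

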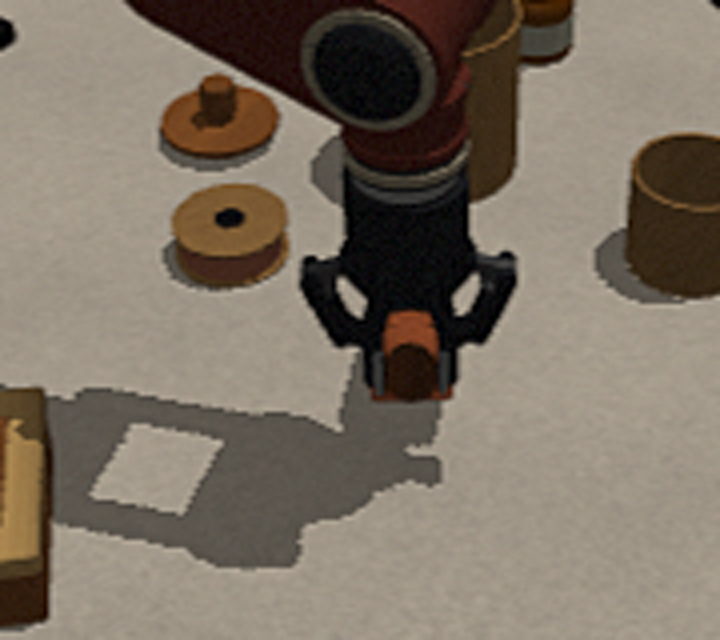

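Side view: the gripper holds the cap at (410,370 in the crop), the body slopes down behind it, and the bottle is pivoting. I continue the arc.

{"api": "apply_moves", "payload": {
  "series": [
    {"jaw":0.61,"dx":11.3,"dy":0,"dz":-10.4,"turn":0},
    {"jaw":0.61,"dx":23.9,"dy":0,"dz":-19.2,"turn":0},
    {"jaw":0.61,"dx":37.5,"dy":0,"dz":-26.3,"turn":0},
    {"jaw":0.61,"dx":51.9,"dy":0,"dz":-31.5,"turn":0},
    {"jaw":0.61,"dx":66.9,"dy":0,"dz":-34.8,"turn":0}
  ]
}}

```text
time: 5.58
tool_pos: [0.5078, -0.2155, 0.121]
tool_rot: [0.0, 0.815, 0.579, -0.0]
contact_force: [-0.7, 0.2, 0.6]
gripper_width: 0.393
grasp_force: 11.7
```

{"api": "apply_moves", "payload": {
  "series": [
    {"jaw":0.61,"dx":15.3,"dy":0,"dz":-1.4,"turn":0},
    {"jaw":0.61,"dx":30.7,"dy":0,"dz":-0.7,"turn":0},
    {"jaw":0.61,"dx":45.8,"dy":0,"dz":2,"turn":0},
    {"jaw":0.61,"dx":45.8,"dy":0,"dz":2,"turn":0}
  ]
}}

```text
time: 5.92
tool_pos: [0.5237, -0.1702, 0.1192]
tool_rot: [-0.0, 0.815, 0.58, 0.001]
contact_force: [-0.7, 0.6, 4.8]
gripper_width: 0.391
grasp_force: 12.8
```

```bash
python3 - <<'E'
from h import *
f=grab_frame("side");save(f,"s3.png",(240,140,400,280),4)
print(state()["grasp_force"],state()["tool_pos"],state()["contact_force"])
E
```

```text
12.829766124486923 [ 0.52351733 -0.1709367   0.11934878] [-1.89505113  2.33047639  5.96974526]
```

View pics/s3.png

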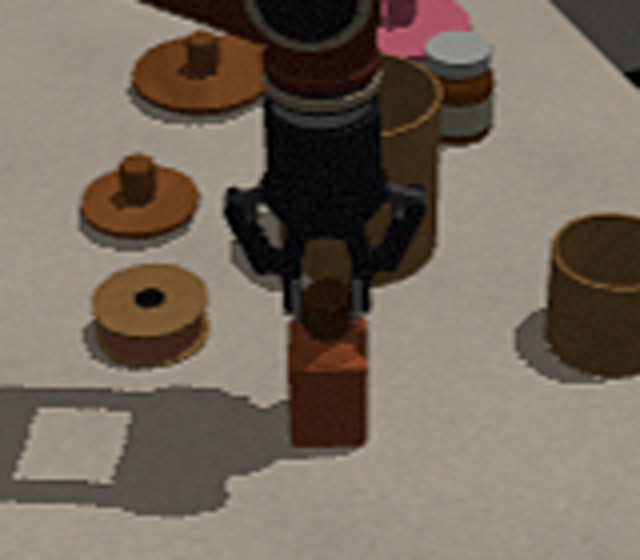

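The side view shows the bottle upright, with its base on the table. I press lightly, then release.

{"api": "apply_moves", "payload": {
  "series": [
    {"jaw":0.61,"dx":0,"dy":0,"dz":1.5,"turn":0},
    {"jaw":0.61,"dx":0,"dy":0,"dz":1.5,"turn":0},
    {"jaw":0.59,"dx":0,"dy":0,"dz":0,"turn":0},
    {"jaw":0.57,"dx":0,"dy":0,"dz":0,"turn":0},
    {"jaw":0.5,"dx":0,"dy":0,"dz":0,"turn":0}
  ]
}}

```text
time: 6.38
tool_pos: [0.5223, -0.1728, 0.1177]
tool_rot: [-0.0, 0.815, 0.579, 0.0]
contact_force: [-0.1, -0.8, -0.4]
gripper_width: 0.502
grasp_force: 0.0
```

{"api": "apply_moves", "payload": {
  "series": [
    {"jaw":0.4,"dx":0,"dy":0,"dz":0,"turn":0},
    {"jaw":0.4,"dx":0,"dy":0,"dz":0,"turn":0},
    {"jaw":0.4,"dx":0,"dy":0,"dz":0,"turn":0}
  ]
}}

```text
time: 6.63
tool_pos: [0.5221, -0.1732, 0.1173]
tool_rot: [-0.0, 0.815, 0.579, -0.0]
contact_force: [-1.0, -0.3, -0.2]
gripper_width: 0.601
grasp_force: 0.0
```

```bash
cat >> h.py <<'E'
def free(x): # standing with tilt rx, ry
    from scipy.spatial.transform import Rotation as Ro
    return (Ro.from_rotvec([x[3],x[4],0])*Ro.from_rotvec([0,0,x[2]])).as_matrix(),np.array([x[0],x[1],0.])
E
python3 - <<'E'
from h import *
f=grab_frame("side");m=near(f,"bottle",(.523,-.174,.06),25)
save(f,"s4.png",(240,140,400,280),4)
print(m is None,state()["contact_force"])
if m is not None:
    print(fit([(f,m)],BOT,standing(0),(.523,-.174,.35),(.01,.01,.1)));print(fit([(f,m)],BOT,free,(.523,-.174,.35,0,0),(.01,.01,.1,.1,.1)))
f=grab_frame("top")
CAN=[cyl(66,0,145)/1e3]
LID=[cyl(70,0,8)/1e3,cyl(16,8,44)/1e3]
for n,parts,z,g in(("canister",CAN,0,(.634,.036)),("lid",LID,.01,(.573,.312))):
    m=near(f,n,(*g,z),20)
    P=lambda x:(np.eye(3),np.array([x[0],x[1],z]))
    if m is not None: print(n,fit([(f,m)],parts,P,g,(.01,.01)))
go(.5235,-.171,.112);go(.5235,-.171,.112,-23)
E
```

```text
False [-1.29987238 -0.71908626  0.06306312]
(array([ 0.52304714, -0.17152469,  0.39009338]), np.float64(0.2971449981266392))
(array([ 0.52269602, -0.16424574, -0.28723178,  0.10684241,  0.00289869]), np.float64(0.05491195204196329))
canister (array([0.62305311, 0.02916393]), np.float64(0.03335936750661131))
lid (array([0.57441724, 0.31783801]), np.float64(0.03550251018281709))
pos [ 0.5222 -0.1734  0.1176] d [2.7 0.4 5.6] turn 0.0
pos [ 0.5222 -0.1734  0.1176] d [2.7 0.4 5.6] turn 0.065
```

View pics/s4.png

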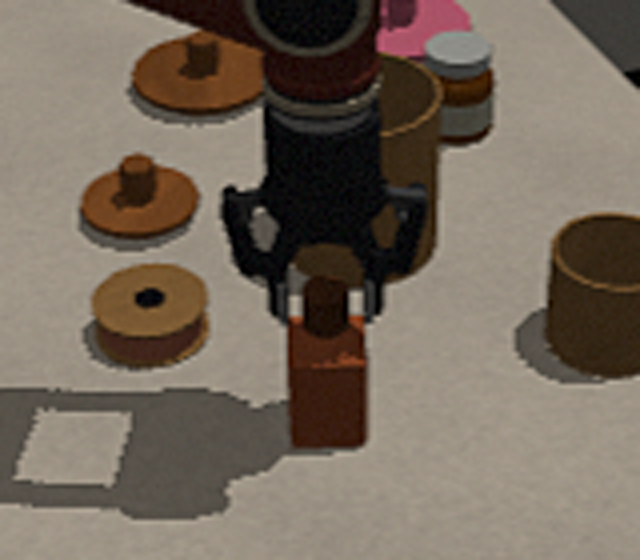

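```bash
python3 - <<'E'
from h import *
V=[]
for n,tol in(("side",25),):
    f=grab_frame(n);m=near(f,"bottle",(.523,-.174,.06),tol)
    if m is None: print("none");continue
    full=sil(f,BOT,*standing(0)((.523,-.174,-.335)))
    print(m.sum(),full.sum(),np.nonzero(m)[0].min(),np.nonzero(full)[0].min())
    print(fit([(f,m)],BOT,standing(0),(.523,-.174,-.335),(.01,.01,.1)));print(fit([(f,m)],BOT,free,(.523,-.174,-.335,0,0),(.01,.01,.1,.1,.1)))
go(.523,-.173,.112)
E
```

```text
770.0 818.7607843137254 209 208
(array([ 0.52272943, -0.17034143, -0.30878292]), np.float64(0.06934046345811051))
(array([ 0.524338  , -0.16869218, -0.3429466 ,  0.04450665, -0.02859892]), np.float64(0.05764196587725999))
pos [ 0.5223 -0.1734  0.1177] d [0.6 0.6 5.7] turn 0.0
```

{"api": "apply_moves", "payload": {
  "series": [
    {"jaw":0.4,"dx":1,"dy":0.5,"dz":4,"turn":0},
    {"jaw":0.6,"dx":1,"dy":0.5,"dz":4,"turn":0},
    {"jaw":0.63,"dx":1,"dy":0.5,"dz":4,"turn":0},
    {"jaw":0.65,"dx":1,"dy":0.5,"dz":4,"turn":0},
    {"jaw":0.65,"dx":1,"dy":0.5,"dz":4,"turn":0}
  ]
}}

```text
time: 7.4
tool_pos: [0.5227, -0.1723, 0.1133]
tool_rot: [-0.0, 0.815, 0.579, -0.0]
contact_force: [-0.7, 0.4, -1.3]
gripper_width: 0.378
grasp_force: 59.6
```

{"api": "apply_moves", "payload": {
  "series": [
    {"jaw":0.65,"dx":0,"dy":0,"dz":-30,"turn":0},
    {"jaw":0.65,"dx":0,"dy":0,"dz":-70,"turn":0},
    {"jaw":0.65,"dx":0,"dy":0,"dz":-110,"turn":0},
    {"jaw":0.65,"dx":0,"dy":0,"dz":-150,"turn":0},
    {"jaw":0.65,"dx":0,"dy":0,"dz":-185,"turn":0}
  ]
}}

```text
time: 7.82
tool_pos: [0.523, -0.1725, 0.3009]
tool_rot: [0.0, 0.815, 0.579, 0.0]
contact_force: [1.0, 0.1, -3.3]
gripper_width: 0.38
grasp_force: 60.6
```

```bash
python3 - <<'E'
from h import *
CAN=[cyl(66,0,145)/1e3];P=lambda x:(np.eye(3),np.array([x[0],x[1],0]))
for n in("side","wrist"):
    f=grab_frame(n);m=near(f,"canister",(.62,.03,.07),60)
    if m is not None: print(n,m.sum(),fit([(f,m)],CAN,P,(.623,.029),(.01,.01)))
    if n=="side":
        m=near(f,"bottle",(.523,-.172,.24),40)
        if m is not None: print(fit([(f,m)],BOT,lambda x:(free(x)[0],np.array([x[0],x[1],x[5]])),(.523,-.172,-.335,0,0,.182),(.01,.01,.1,.1,.1,.01)))
go(.623,.029,.3)
E
```

```text
side 1260.0 (array([0.62236485, 0.0262501 ]), np.float64(0.8183411142234671))
(array([ 0.52343577, -0.16846732, -0.31721299, -0.00809787,  0.00790261,
        0.18490598]), np.float64(0.09801418439716311))
pos [ 0.5225 -0.1723  0.2971] d [223.2  28.5  -2.9] turn 0.0
```

{"api": "apply_moves", "payload": {
  "series": [
    {"jaw":0.65,"dx":25,"dy":3,"dz":-3,"turn":0},
    {"jaw":0.65,"dx":65,"dy":8,"dz":-3,"turn":0},
    {"jaw":0.65,"dx":105,"dy":13,"dz":-3,"turn":0},
    {"jaw":0.65,"dx":145,"dy":18,"dz":-3,"turn":0},
    {"jaw":0.65,"dx":183,"dy":23,"dz":-3,"turn":0}
  ]
}}

```text
time: 8.48
tool_pos: [0.6044, -0.0054, 0.2977]
tool_rot: [-0.002, 0.815, 0.579, -0.002]
contact_force: [-0.1, -1.1, -2.4]
gripper_width: 0.382
grasp_force: 60.7
```

{"api": "apply_moves", "payload": {
  "series": [
    {"jaw":0.65,"dx":22,"dy":3,"dz":0,"turn":0},
    {"jaw":0.65,"dx":36,"dy":5,"dz":0,"turn":0},
    {"jaw":0.65,"dx":40,"dy":5.5,"dz":0,"turn":0},
    {"jaw":0.65,"dx":40,"dy":5.5,"dz":0,"turn":0}
  ]
}}

```text
time: 8.82
tool_pos: [0.6229, 0.0288, 0.2994]
tool_rot: [-0.001, 0.815, 0.579, -0.002]
contact_force: [-0.8, 0.0, -2.9]
gripper_width: 0.375
grasp_force: 60.7
```

```bash
python3 - <<'E'
from h import *
go(.623,.029,.118)
f=grab_frame("side");save(f,"s5.png",(230,40,410,220),3)
E
```

```text
pos [0.6229 0.0288 0.2994] d [  0.5   0.6 181.4] turn 0.0
```

View pics/s5.png

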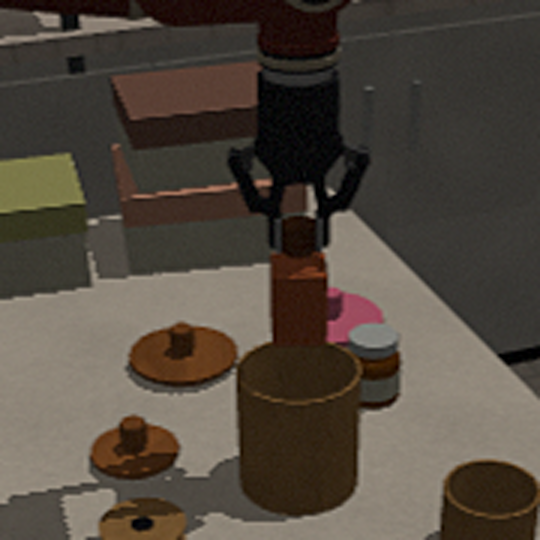

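The side view shows the bottle upright and centred over the canister mouth at (300,370 in the crop). I lower it.

{"api": "apply_moves", "payload": {
  "series": [
    {"jaw":0.65,"dx":0.5,"dy":0.5,"dz":25,"turn":0},
    {"jaw":0.65,"dx":0.5,"dy":0.5,"dz":60,"turn":0},
    {"jaw":0.65,"dx":0.5,"dy":0.5,"dz":95,"turn":0},
    {"jaw":0.65,"dx":0.5,"dy":0.5,"dz":130,"turn":0},
    {"jaw":0.65,"dx":0.5,"dy":0.5,"dz":155,"turn":0}
  ]
}}

```text
time: 9.28
tool_pos: [0.6218, 0.0269, 0.1428]
tool_rot: [-0.001, 0.816, 0.578, -0.002]
contact_force: [-0.3, 0.1, -3.1]
gripper_width: 0.377
grasp_force: 60.7
```

{"api": "apply_moves", "payload": {
  "series": [
    {"jaw":0.65,"dx":0,"dy":0,"dz":10,"turn":0},
    {"jaw":0.65,"dx":0,"dy":0,"dz":18,"turn":0},
    {"jaw":0.65,"dx":0,"dy":0,"dz":22,"turn":0},
    {"jaw":0.65,"dx":0,"dy":0,"dz":22,"turn":0},
    {"jaw":0.65,"dx":0,"dy":0,"dz":22,"turn":0}
  ]
}}

```text
time: 9.7
tool_pos: [0.6254, 0.0285, 0.1269]
tool_rot: [0.001, 0.816, 0.579, 0.001]
contact_force: [-0.4, -0.0, -2.4]
gripper_width: 0.379
grasp_force: 60.6
```

{"api": "apply_moves", "payload": {
  "series": [
    {"jaw":0.65,"dx":0,"dy":0,"dz":2,"turn":0},
    {"jaw":0.65,"dx":0,"dy":0,"dz":3,"turn":0},
    {"jaw":0.65,"dx":0,"dy":0,"dz":3.5,"turn":0},
    {"jaw":0.65,"dx":0,"dy":0,"dz":3.5,"turn":0}
  ]
}}

```text
time: 10.03
tool_pos: [0.6243, 0.029, 0.1215]
tool_rot: [0.0, 0.815, 0.579, 0.0]
contact_force: [-0.2, 0.4, -2.0]
gripper_width: 0.377
grasp_force: 60.6
```

{"api": "apply_moves", "payload": {
  "series": [
    {"jaw":0.65,"dx":0,"dy":0,"dz":1.5,"turn":0},
    {"jaw":0.65,"dx":0,"dy":0,"dz":2.5,"turn":0},
    {"jaw":0.65,"dx":0,"dy":0,"dz":3.2,"turn":0},
    {"jaw":0.65,"dx":0,"dy":0,"dz":3.2,"turn":0}
  ]
}}

```text
time: 10.37
tool_pos: [0.6241, 0.0289, 0.1182]
tool_rot: [-0.0, 0.815, 0.579, -0.0]
contact_force: [-2.1, 1.2, -0.7]
gripper_width: 0.374
grasp_force: 61.1
```

{"api": "apply_moves", "payload": {
  "series": [
    {"jaw":0.65,"dx":0,"dy":0,"dz":0.8,"turn":0},
    {"jaw":0.65,"dx":0,"dy":0,"dz":0.8,"turn":0},
    {"jaw":0.59,"dx":0,"dy":0,"dz":0.8,"turn":0},
    {"jaw":0.55,"dx":0,"dy":0,"dz":0.8,"turn":0},
    {"jaw":0.45,"dx":0,"dy":0,"dz":0.8,"turn":0}
  ]
}}

```text
time: 10.78
tool_pos: [0.6245, 0.0288, 0.1172]
tool_rot: [0.0, 0.815, 0.579, 0.0]
contact_force: [-0.4, -0.8, 1.1]
gripper_width: 0.547
grasp_force: 0.0
```

{"api": "apply_moves", "payload": {
  "series": [
    {"jaw":0.42,"dx":0,"dy":0,"dz":0.8,"turn":0},
    {"jaw":0.42,"dx":0,"dy":0,"dz":0.8,"turn":0},
    {"jaw":0.42,"dx":0,"dy":0,"dz":0.8,"turn":0}
  ]
}}

```text
time: 11.03
tool_pos: [0.6241, 0.0289, 0.1162]
tool_rot: [-0.0, 0.815, 0.579, -0.0]
contact_force: [-0.3, 0.1, 0.2]
gripper_width: 0.578
grasp_force: 0.0
```

{"api": "apply_moves", "payload": {
  "series": [
    {"jaw":0.42,"dx":0,"dy":0,"dz":-15,"turn":0},
    {"jaw":0.42,"dx":0,"dy":0,"dz":-45,"turn":0},
    {"jaw":0.42,"dx":0,"dy":0,"dz":-85,"turn":0},
    {"jaw":0.42,"dx":0,"dy":0,"dz":-125,"turn":0},
    {"jaw":0.42,"dx":0,"dy":0,"dz":-150,"turn":0}
  ]
}}

```text
time: 11.45
tool_pos: [0.6253, 0.0288, 0.2714]
tool_rot: [0.002, 0.815, 0.579, 0.002]
contact_force: [1.3, 0.5, 0.8]
gripper_width: 0.578
grasp_force: 0.0
```

```bash
python3 - <<'E'
from h import *
go(.574,.317,.3,-19);go(.574,.317,.3,-19+90)
print(state()["joint_pos"])
E
```

```text
pos [0.6253 0.0288 0.2714] d [ 255.2 -143.3  -29. ] turn -0.004
pos [0.6253 0.0288 0.2714] d [ 255.2 -143.3  -29. ] turn 1.566
[-7.27287730e-02  3.99844700e-02  1.59090512e+00  2.71978145e-05
  1.50494168e+00  2.63207513e-01]
```

{"api": "apply_moves", "payload": {
  "series": [
    {"jaw":0.3,"dx":34,"dy":-19,"dz":-20,"turn":0},
    {"jaw":0.3,"dx":70,"dy":-39,"dz":-29,"turn":0},
    {"jaw":0.3,"dx":105,"dy":-59,"dz":-29,"turn":0},
    {"jaw":0.3,"dx":140,"dy":-79,"dz":-29,"turn":0},
    {"jaw":0.3,"dx":175,"dy":-98,"dz":-29,"turn":0}
  ]
}}

```text
time: 11.87
tool_pos: [0.5888, 0.2283, 0.2961]
tool_rot: [0.0, 0.815, 0.579, 0.001]
contact_force: [0.4, -0.0, -1.0]
gripper_width: 0.699
grasp_force: 0.0
```

{"api": "apply_moves", "payload": {
  "series": [
    {"jaw":0.3,"dx":30,"dy":-17,"dz":0,"turn":0},
    {"jaw":0.3,"dx":55,"dy":-31,"dz":0,"turn":0},
    {"jaw":0.3,"dx":60,"dy":-34,"dz":0,"turn":0},
    {"jaw":0.3,"dx":60,"dy":-34,"dz":0,"turn":0}
  ]
}}

```text
time: 12.2
tool_pos: [0.5764, 0.296, 0.2951]
tool_rot: [0.0, 0.814, 0.58, -0.0]
contact_force: [-0.2, -0.7, -0.2]
gripper_width: 0.702
grasp_force: 0.0
```

```bash
python3 - <<'E'
from h import *
LID=[cyl(70,0,8)/1e3,cyl(16,8,44)/1e3];CAN=[cyl(66,0,145)/1e3]
f=grab_frame("wrist");save(f,"w6.png");t=grab_frame("top");s=grab_frame("side")
print(state()["tool_pos"])
for n,g in(("wrist",f),("top",t),("side",s)):
    for o,parts,z,c in(("lid",LID,.01,(.574,.317)),("canister",CAN,0,(.623,.029))):
        m=near(g,o,(*c,z+.02),40)
        if m is not None: print(n,o,fit([(g,m)],parts,lambda x:(np.eye(3),np.array([x[0],x[1],z])),c,(.01,.01)))
go(.574,.317,.04)
E
```

```text
[0.57737996 0.29309343 0.29524925]
wrist lid (array([0.57229272, 0.31646714]), np.float64(0.022698470302310494))
wrist canister (array([ 0.66095031, -0.20284476]), np.float64(0.8461814470372694))
top lid (array([0.57540625, 0.31176562]), np.float64(0.4121612690019828))
top canister (array([0.62260715, 0.03085283]), np.float64(0.3200967435432322))
side lid (array([0.56855661, 0.32030581]), np.float64(0.14288307915758897))
side canister (array([0.62065869, 0.02847632]), np.float64(0.09380520919135399))
pos [0.5773 0.2934 0.2955] d [ 21.1 -11.  255.5] turn 0.0
```

View pics/w6.png

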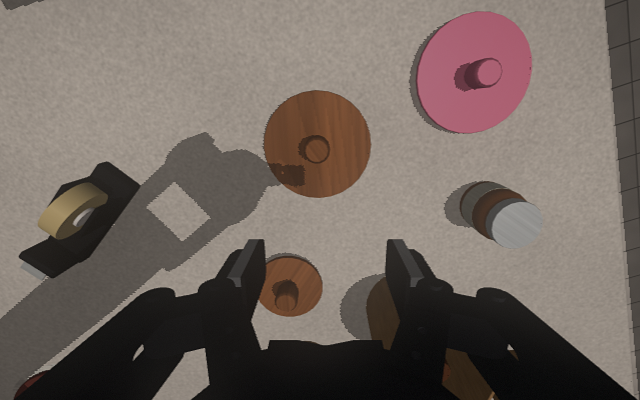

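The wooden lid is at (317,145), the pink one at (480,72), the small lid at (290,285) and the candle at (510,220). The wrist fit puts the lid at (0.5725, 0.3166).

{"api": "apply_moves", "payload": {
  "series": [
    {"jaw":0.3,"dx":20.5,"dy":-12,"dz":30,"turn":0},
    {"jaw":0.3,"dx":20.5,"dy":-12,"dz":70,"turn":0},
    {"jaw":0.3,"dx":20.5,"dy":-12,"dz":110,"turn":0},
    {"jaw":0.3,"dx":20.5,"dy":-12,"dz":150,"turn":0},
    {"jaw":0.3,"dx":20.5,"dy":-12,"dz":190,"turn":0}
  ]
}}

```text
time: 13.07
tool_pos: [0.5725, 0.3173, 0.104]
tool_rot: [0.0, 0.815, 0.579, 0.0]
contact_force: [-0.2, 0.7, 1.0]
gripper_width: 0.7
grasp_force: 0.0
```

{"api": "apply_moves", "payload": {
  "series": [
    {"jaw":0.4,"dx":0,"dy":0,"dz":25,"turn":0},
    {"jaw":0.4,"dx":0,"dy":0,"dz":45,"turn":0},
    {"jaw":0.4,"dx":0,"dy":0,"dz":63,"turn":0},
    {"jaw":0.4,"dx":0,"dy":0,"dz":63,"turn":0},
    {"jaw":0.4,"dx":0,"dy":0,"dz":63,"turn":0}
  ]
}}

```text
time: 13.48
tool_pos: [0.5717, 0.3169, 0.0413]
tool_rot: [-0.0, 0.816, 0.579, -0.001]
contact_force: [-0.2, -0.0, 0.4]
gripper_width: 0.602
grasp_force: 0.0
```

```bash
python3 - <<'E'
from h import *
go(.5727,.3166,.042)
E
```

```text
pos [0.5717 0.3169 0.0413] d [-0.   1.  -0.7] turn 0.0
```

{"api": "apply_moves", "payload": {
  "series": [
    {"jaw":0.6,"dx":0,"dy":1,"dz":-0.5,"turn":0},
    {"jaw":0.64,"dx":0,"dy":1,"dz":-0.5,"turn":0},
    {"jaw":0.68,"dx":0,"dy":1,"dz":-0.5,"turn":0},
    {"jaw":0.7,"dx":0,"dy":1,"dz":-0.5,"turn":0},
    {"jaw":0.7,"dx":0,"dy":1,"dz":-0.5,"turn":0}
  ]
}}

```text
time: 13.9
tool_pos: [0.5751, 0.3178, 0.0456]
tool_rot: [0.001, 0.815, 0.579, 0.002]
contact_force: [-0.8, -1.1, 7.7]
gripper_width: 0.35
grasp_force: 59.6
```

```bash
python3 - <<'E'
from h import *
go(.6225,.029,.24)
E
```

```text
pos [0.5751 0.3178 0.0456] d [-256.5  140.6 -194.6] turn 0.0
```

{"api": "apply_moves", "payload": {
  "series": [
    {"jaw":0.7,"dx":0,"dy":0,"dz":-20,"turn":0},
    {"jaw":0.7,"dx":0,"dy":0,"dz":-60,"turn":0},
    {"jaw":0.7,"dx":0,"dy":0,"dz":-100,"turn":0},
    {"jaw":0.7,"dx":0,"dy":0,"dz":-140,"turn":0},
    {"jaw":0.7,"dx":0,"dy":0,"dz":-180,"turn":0}
  ]
}}

```text
time: 14.32
tool_pos: [0.5728, 0.3171, 0.2244]
tool_rot: [-0.0, 0.815, 0.579, -0.0]
contact_force: [1.0, -0.4, -2.4]
gripper_width: 0.352
grasp_force: 59.9
```

{"api": "apply_moves", "payload": {
  "series": [
    {"jaw":0.7,"dx":0,"dy":0,"dz":-20,"turn":0},
    {"jaw":0.7,"dx":0,"dy":0,"dz":-35,"turn":0},
    {"jaw":0.7,"dx":0,"dy":0,"dz":-40,"turn":0}
  ]
}}

```text
time: 14.57
tool_pos: [0.5742, 0.3177, 0.2662]
tool_rot: [0.0, 0.815, 0.579, 0.002]
contact_force: [0.6, 0.2, -1.2]
gripper_width: 0.354
grasp_force: 59.9
```

```bash
python3 - <<'E'
from h import *
go(.6225,.029,.26)
s=grab_frame("side");t=grab_frame("top");CAN=[cyl(66,0,145)/1e3]
for n,g in(("top",t),("side",s)):
    m=near(g,"canister",(.623,.029,.07),40)
    if m is not None: print(n,fit([(g,m)],CAN,lambda x:(np.eye(3),np.array([x[0],x[1],0])),(.623,.029),(.01,.01)))
E
```

```text
pos [0.5742 0.3177 0.2662] d [-256.6  140.7    5.9] turn 0.0
top (array([0.62465718, 0.03169312]), np.float64(0.43980507723718165))
side (array([0.62159619, 0.03070288]), np.float64(0.09029798637453056))
```

{"api": "apply_moves", "payload": {
  "series": [
    {"jaw":0.7,"dx":-30,"dy":16,"dz":0,"turn":0},
    {"jaw":0.7,"dx":-65,"dy":36,"dz":0,"turn":0},
    {"jaw":0.7,"dx":-100,"dy":55,"dz":0,"turn":0},
    {"jaw":0.7,"dx":-135,"dy":74,"dz":0,"turn":0},
    {"jaw":0.7,"dx":-170,"dy":93,"dz":0,"turn":0}
  ]
}}

```text
time: 15.18
tool_pos: [0.6039, 0.1244, 0.2595]
tool_rot: [-0.001, 0.815, 0.579, -0.002]
contact_force: [0.5, -0.0, -2.1]
gripper_width: 0.355
grasp_force: 59.9
```

{"api": "apply_moves", "payload": {
  "series": [
    {"jaw":0.7,"dx":-34,"dy":19,"dz":0,"turn":0},
    {"jaw":0.7,"dx":-64,"dy":35,"dz":0,"turn":0},
    {"jaw":0.7,"dx":-80,"dy":44,"dz":0,"turn":0},
    {"jaw":0.7,"dx":-86,"dy":47,"dz":0,"turn":0},
    {"jaw":0.7,"dx":-86,"dy":47,"dz":0,"turn":0}
  ]
}}

```text
time: 15.6
tool_pos: [0.6204, 0.028, 0.2602]
tool_rot: [-0.001, 0.816, 0.578, -0.002]
contact_force: [-0.3, 0.4, -1.8]
gripper_width: 0.347
grasp_force: 59.9
```

```bash
python3 - <<'E'
from h import *
go(.6225,.03,.2)
s=grab_frame("side");t=grab_frame("top");w=grab_frame("wrist");CAN=[cyl(66,0,145)/1e3];LID=[cyl(70,0,8)/1e3,cyl(58,-10,0)/1e3]
p=np.array(state()["tool_pos"]);print(p)
save(s,"s7.png",(230,80,410,240),4)
for n,g in(("top",t),("side",s),("wrist",w)):
    for o,parts,c in(("canister",CAN,(.6225,.03,0)),("lid",LID,(p[0],p[1],p[2]-.034))):
        m=near(g,o,np.array(c)+[0,0,.07*(o=="canister")],40)
        if m is None: continue
        if o=="canister": print(n,o,m.sum(),fit([(g,m)],parts,lambda x:(np.eye(3),np.array([x[0],x[1],0])),c[:2],(.01,.01)))
        else: print(n,o,m.sum(),fit([(g,m)],parts,lambda x:(np.eye(3),np.array([x[0],x[1],c[2]])),c[:2],(.01,.01)))
E
```

```text
pos [0.6204 0.028  0.2602] d [ 2.6  1.6 60.2] turn 0.0
[0.62062077 0.03066758 0.26170778]
top lid 425.0 (array([0.6187134 , 0.02752634]), np.float64(2.7859469434832755))
side canister 2120.0 (array([0.62108675, 0.0304407 ]), np.float64(0.06923603403625601))
side lid 870.0 (array([0.61787504, 0.02287329]), np.float64(0.1363669145819247))
wrist lid 38364.0 (array([0.61976456, 0.02885242]), np.float64(0.2956586137739425))
```

View pics/s7.png

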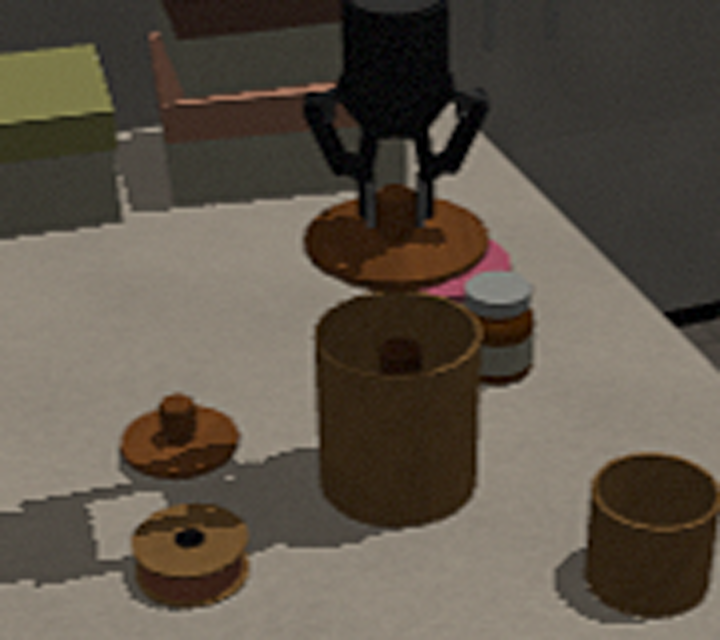

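The side view shows the bottle cap standing inside the canister at (400,355) and the lid level above it at (397,240). I descend to just above the rim.

{"api": "apply_moves", "payload": {
  "series": [
    {"jaw":0.7,"dx":1,"dy":1,"dz":15,"turn":0},
    {"jaw":0.7,"dx":1,"dy":1,"dz":35,"turn":0},
    {"jaw":0.7,"dx":1,"dy":1,"dz":52,"turn":0},
    {"jaw":0.7,"dx":1,"dy":1,"dz":62,"turn":0},
    {"jaw":0.7,"dx":1,"dy":1,"dz":62,"turn":0}
  ]
}}

```text
time: 16.47
tool_pos: [0.6204, 0.0303, 0.1964]
tool_rot: [-0.002, 0.815, 0.579, -0.003]
contact_force: [-0.7, -1.2, -2.5]
gripper_width: 0.352
grasp_force: 59.9
```

{"api": "apply_moves", "payload": {
  "series": [
    {"jaw":0.7,"dx":0,"dy":0,"dz":0,"turn":0},
    {"jaw":0.7,"dx":0,"dy":0,"dz":0,"turn":0},
    {"jaw":0.7,"dx":0,"dy":0,"dz":0,"turn":0}
  ]
}}

```text
time: 16.72
tool_pos: [0.6233, 0.03, 0.2026]
tool_rot: [0.001, 0.815, 0.579, 0.001]
contact_force: [0.2, -0.6, -1.3]
gripper_width: 0.352
grasp_force: 59.9
```

```bash
python3 - <<'E'
from h import *
go(.6227,.0298,.178)
s=grab_frame("side");CAN=[cyl(66,0,145)/1e3];LID=[cyl(70,0,8)/1e3,cyl(16,8,44)/1e3]
p=np.array(state()["tool_pos"])
for k in(.030,.034,.038):
    m=near(s,"lid",p-[0,0,k],40)
    if m is not None: print(k,fit([(s,m)],LID,lambda x:(np.eye(3),np.array([x[0],x[1],p[2]-k])),p[:2],(.01,.01)),p)
E
```

```text
pos [0.6233 0.03   0.2026] d [-0.4 -0.6 24.6] turn 0.0
0.03 (array([0.61736852, 0.01957476]), np.float64(0.29090090090090087)) [0.62328024 0.0299565  0.20257078]
0.034 (array([0.61891526, 0.02675506]), np.float64(0.27817700052994165)) [0.62328024 0.0299565  0.20257078]
0.038 (array([0.62389939, 0.03055665]), np.float64(0.2623582405935347)) [0.62328024 0.0299565  0.20257078]
```

{"api": "apply_moves", "payload": {
  "series": [
    {"jaw":0.7,"dx":0,"dy":0,"dz":4,"turn":0},
    {"jaw":0.7,"dx":0,"dy":0,"dz":8,"turn":0},
    {"jaw":0.7,"dx":0,"dy":0,"dz":11,"turn":0},
    {"jaw":0.7,"dx":0,"dy":0,"dz":11,"turn":0},
    {"jaw":0.7,"dx":0,"dy":0,"dz":11,"turn":0}
  ]
}}

```text
time: 17.33
tool_pos: [0.6221, 0.03, 0.1891]
tool_rot: [-0.0, 0.815, 0.579, -0.0]
contact_force: [-0.2, 0.9, -1.8]
gripper_width: 0.351
grasp_force: 59.9
```

{"api": "apply_moves", "payload": {
  "series": [
    {"jaw":0.7,"dx":0,"dy":0,"dz":2,"turn":0},
    {"jaw":0.7,"dx":0,"dy":0,"dz":4,"turn":0},
    {"jaw":0.7,"dx":0,"dy":0,"dz":5,"turn":0},
    {"jaw":0.7,"dx":0,"dy":0,"dz":5,"turn":0}
  ]
}}

```text
time: 17.67
tool_pos: [0.6222, 0.03, 0.1845]
tool_rot: [-0.0, 0.815, 0.579, -0.0]
contact_force: [-0.6, -1.0, -2.4]
gripper_width: 0.356
grasp_force: 59.9
```

{"api": "apply_moves", "payload": {
  "series": [
    {"jaw":0.7,"dx":0,"dy":0,"dz":1.5,"turn":0},
    {"jaw":0.7,"dx":0,"dy":0,"dz":3,"turn":0},
    {"jaw":0.7,"dx":0,"dy":0,"dz":3.5,"turn":0},
    {"jaw":0.7,"dx":0,"dy":0,"dz":3.5,"turn":0}
  ]
}}

```text
time: 18.0
tool_pos: [0.6223, 0.03, 0.1811]
tool_rot: [-0.0, 0.815, 0.579, -0.0]
contact_force: [-0.0, 0.4, -2.2]
gripper_width: 0.349
grasp_force: 59.9
```

{"api": "apply_moves", "payload": {
  "series": [
    {"jaw":0.7,"dx":0,"dy":0,"dz":1,"turn":0},
    {"jaw":0.7,"dx":0,"dy":0,"dz":2,"turn":0},
    {"jaw":0.7,"dx":0,"dy":0,"dz":2,"turn":0},
    {"jaw":0.7,"dx":0,"dy":0,"dz":2,"turn":0}
  ]
}}

```text
time: 18.33
tool_pos: [0.6226, 0.03, 0.1805]
tool_rot: [0.0, 0.815, 0.579, 0.0]
contact_force: [-2.8, -0.9, 6.0]
gripper_width: 0.352
grasp_force: 60.6
```

Contact is at TCP z 0.1805, which matches a seated lid (0.0456−0.010+0.145). I release.

{"api": "apply_moves", "payload": {
  "series": [
    {"jaw":0.66,"dx":0,"dy":0,"dz":-1,"turn":0},
    {"jaw":0.62,"dx":0,"dy":0,"dz":-1,"turn":0},
    {"jaw":0.55,"dx":0,"dy":0,"dz":-1,"turn":0},
    {"jaw":0.45,"dx":0,"dy":0,"dz":-1,"turn":0},
    {"jaw":0.4,"dx":0,"dy":0,"dz":-1,"turn":0}
  ]
}}

```text
time: 18.75
tool_pos: [0.6224, 0.03, 0.1801]
tool_rot: [-0.0, 0.815, 0.579, -0.0]
contact_force: [0.4, -0.8, -0.4]
gripper_width: 0.6
grasp_force: 0.0
```

{"api": "apply_moves", "payload": {
  "series": [
    {"jaw":0.3,"dx":0,"dy":0,"dz":-3,"turn":0},
    {"jaw":0.3,"dx":0,"dy":0,"dz":-25,"turn":0},
    {"jaw":0.3,"dx":0,"dy":0,"dz":-60,"turn":0},
    {"jaw":0.3,"dx":0,"dy":0,"dz":-100,"turn":0},
    {"jaw":0.3,"dx":0,"dy":0,"dz":-120,"turn":0}
  ]
}}

```text
time: 19.17
tool_pos: [0.6238, 0.03, 0.3062]
tool_rot: [0.002, 0.815, 0.579, 0.003]
contact_force: [1.3, 0.5, 1.1]
gripper_width: 0.699
grasp_force: 0.0
```

{"api": "apply_moves", "payload": {
  "series": [
    {"jaw":0.3,"dx":-35,"dy":0,"dz":0,"turn":0},
    {"jaw":0.3,"dx":-75,"dy":0,"dz":0,"turn":0},
    {"jaw":0.3,"dx":-110,"dy":0,"dz":0,"turn":0},
    {"jaw":0.3,"dx":-110,"dy":0,"dz":0,"turn":0},
    {"jaw":0.3,"dx":-110,"dy":0,"dz":0,"turn":0}
  ]
}}

```text
time: 19.58
tool_pos: [0.5858, -0.0753, 0.3008]
tool_rot: [0.0, 0.816, 0.578, 0.0]
contact_force: [0.2, 0.2, -0.5]
gripper_width: 0.7
grasp_force: 0.0
```

```bash
python3 - <<'E'
from h import *
s=grab_frame("side");w=grab_frame("wrist");a=cv2.resize(s["pixels"][90:250,250:400],(375,400));b=w["pixels"][0:400,120:545]
cv2.imwrite("pics/f8.png",np.hstack([a,b])[:,:,::-1])
CAN=[cyl(66,0,145)/1e3];LID=[cyl(70,0,8)/1e3,cyl(16,8,44)/1e3]
for n,g in(("side",s),("wrist",w)):
    for o,parts,z in(("lid",LID,.145),("canister",CAN,0)):
        m=near(g,o,(.6225,.03,z+.01 if z else .07),60)
        if m is not None: print(n,o,fit([(g,m)],parts,lambda x:(np.eye(3),np.array([x[0],x[1],z])),(.6225,.03),(.01,.01)))
E
```

```text
side lid (array([0.62221741, 0.0293338 ]), np.float64(0.09874261545180792))
side canister (array([0.61980957, 0.02733154]), np.float64(0.5529198780666374))
wrist lid (array([0.62221547, 0.02846206]), np.float64(0.00958910637259667))
```

View pics/f8.png

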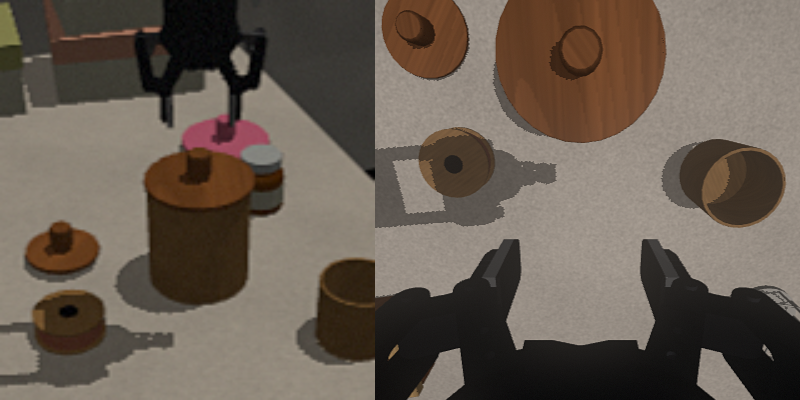

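The lid sits level and centred on the canister (200,180 left; 580,50 right). The wrist silhouette fits a level lid at rim height with 1% error. I hand in.

```bash
python3 -c "
from plant import ticket;print(ticket.job_done())"
```

```text
the job is handed in; nothing more can be done
None
```

The job is handed in at about 20 s of the 67 s allowed: the bottle was stood on the table and let go, then lowered cap up into the big canister, and the larger wooden lid looks seated level on the rim; the hand-in gave no verdict.

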